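# Pop the battery hatch of a bench power module

### The job

Two look-alike grey power modules are fixed to the workbench: one has a large battery hatch in its top, the other a small fuse door. With your fingertips press the ribbed front edge of the large battery hatch down once, all the way until it stops, then let go so that it pops open, and keep clear of it and watch for two seconds to make sure that it stays open by itself. Do not push it shut again, leave the fuse door shut, and leave the other things on the bench where they are: nothing is to be gripped or lifted.

Things in the scene. Friction and masses are not known exactly. Their poses are not given: they have to be found in the camera images.
- battery_module: Power module with the large battery hatch. Fixed to the bench; painted-grey case 150 mm long (its own x), 120 mm wide (y) and 62 mm high on a black base, origin at the centre of its underside. Its front (own -x) faces roughly towards the robot, turned up to 0.35 rad either way. The front 20 mm of the case is a step, only 48 mm high. The two modules swap sides from run to run.
- battery_hatch (a joint): Hinge angle (rad) of the large battery hatch, hinged on its far edge (module +x). 0 = shut, latched; negative = pressed in; -0.115 = firm stop, front edge 10 mm down; positive = open, swinging up and away from the robot; 1.25 = fully open. Pressing takes 4 to 8 N (to 15 N if quick); it unlatches past -0.085, so press to the stop; a shorter press leaves it latched. Let go, it springs fully open in 1 s and stays.
- battery_hatch_press (a point): The place to press: on the top face of the battery hatch, midway along its width, 12 mm behind its front (free) edge, amid three dark ribs; 62 mm above the bench when shut; moves with the hatch. The hatch is a plain white plastic plate 86 mm long (module x), 84 mm wide, 5 mm thick, flush in the case top.
- battery_hatch_hinge (a point): On the hinge line of the battery hatch, midway along it; fixed to the module, 57 mm above the bench. The press point lies 74 mm from it towards the module's front.
- fuse_module: The other power module, to be left alone. Fixed to the bench; painted-grey case 150 mm long (its own x), 120 mm wide (y) and 62 mm high on a black base, origin at the centre of its underside. Its front (own -x) faces roughly towards the robot, turned up to 0.35 rad either way. The front 20 mm of the case is a step, only 48 mm high. 
- fuse_door (a joint): Hinge angle (rad) of the small white fuse door in the other module, 50 x 44 mm, same kind of latch; 0 = shut and latched, negative = pressed in, positive = open. To stay shut.
- marker: Loose blue marker pen lying between the two modules, 135 mm long, 17 mm thick; origin at its middle, underside, x along the pen.
- tape_roll: Loose roll of paper tape lying flat, 70 mm across, 20 mm high, near the robot; origin under its centre.
- eraser: Loose green eraser block 55 x 25 x 14 mm near the robot; origin under its centre.
- jar: Loose white jar 54 mm across, 75 mm high, at the left; origin under its centre.
- squeeze_bottle: Loose red squeeze bottle 68 mm across, 155 mm high with a bent spout up to 200 mm, at the far left; origin under its centre.
- screwdriver: Loose screwdriver lying at the right; origin on its underside.
- spool: Loose brass spool, cylinder 44 mm across and 30 mm high, beyond the modules; origin under its centre.

How it is judged:
On the way, in this order (a step that is already met when the one before it is completed fails the run):
1. the battery hatch is pressed in by the robot well down (value of joint battery_hatch below -0.05 rad and contact force between the fingers and battery_module above 0.5 N), for 0.02 s.
2. the hatch has popped open and stays open for two seconds with the robot clear of it (value of joint battery_hatch above 1.1 rad and contact force between each of the fingers, the arm and battery_module below 0.2 N), for 1.9 s.
At the end, for the whole second after the job is handed in: The battery hatch stands open (joint above 1.1 rad) and at rest, untouched by the robot, after having been pressed in and then open and untouched for about two seconds; the fuse door is still latched shut (within 0.03 rad of 0) (all of step 2 and velocity of joint battery_hatch below 0.1 rad/s and value of joint fuse_door between -0.03 and 0.03 rad).
It fails at once if the popped hatch is pushed back towards shut (value of joint battery_hatch between 0.15 and 0.7 rad and velocity of joint battery_hatch below -0.12 rad/s).
It fails at once if the fuse door is pressed or opened (value of joint fuse_door below -0.05 rad or value of joint fuse_door above 0.05 rad).
It fails at once if another thing on the bench is moved or lifted by more than 30 mm (distance of any of marker, tape_roll, eraser, jar, squeeze_bottle, screwdriver, spool from where it was at the start of the episode above 0.03 m).
It also fails if it takes over 32 s, if anything falls off the work surface, if the arm or the gripper's body presses on something with over 40 N, if the wrist force passes 120 N, or if a joint passes its speed limit or range.

### The arm

A 6-joint arm with a two-finger parallel gripper is mounted at the origin on the work surface. World frame = base frame: x ahead of the robot, y to its left, z up, the work surface at z = 0. Lengths are in m, angles in rad, forces in N, time in s.
With the tool pointing down it reaches from about 0.35 to 1 m from the base axis. Payload 7.1 kg.
Tool frame: the origin (TCP) lies at the very end of the fingers, on their centre line; the grasp point (between the pads) lies 19 mm behind it; z points along the fingers, y is the line along which they close (so a half turn about z gives the same grasp; the last joint's range is limited). The gripper opens to 85 mm and grips with 20 to 120 N. Pads are 22 mm wide; open, the fingers measure 114 mm over their backs; the gripper's body (76 mm by 85 mm) begins 54 mm behind the grasp point. The pads swing forward as they close: fully open they stand 13 mm farther back than shut.
Start: joints at [-1.191, 0.423, 1.63, -0, 1.089, -0.019], TCP at [0.243, -0.576, 0.231] pointing down, gripper open.
Joint ranges: [-3, 3], [-0.9, 2.11], [0.09, 2.58], [-1.31, 4.45], [0.11, 2.69], [-2.54, 2.54]. Speed limits (rad/s): [2.39, 2.39, 3.01, 3.14, 3.14, 3.14].

### API

Orientations are given as a rotation vector (axis times angle).
In Python, from plant import * gives the robot as it stands.
- The arm moves only by the tool send_rows, never from a script. Its argument "commands" is a list of rows, each a list of 4 numbers: the shift along the tool's x, y, z in units of 0.2 m (1.0 is 0.2 m), then the turn about the tool's z in units of 45 degrees (1.0 is 45 degrees). In form: [[tx, ty, tz, yaw], ...]. A call has exactly 10 rows; each row is the pose to reach, as a shift and turn from the pose commanded when the call began, along the tool's axes at that moment; what a row does not reach only later rows make up. A row lasts 1/12 s, in which the tool goes at most 41.7 mm and 7.16 degrees, less where a joint would pass 70% of its speed; a pose out of reach is approached as far as the arm can. A call with a number of a shift or a turn outside -1 to 1 is refused whole. A call with a gripper value outside its range is refused whole. "hand" is the opening, from -1 (shut) to 1 (fully open), so that 0 is half open, set as the call begins (left out, the last holds). The fingers move at their own pace and stop on an object; "force" is the grip in N (left out, the last holds). Time passes only in rows, so rows that repeat a pose let the fingers close, or fill a call up. It gives the time, the measured TCP pose, the force, the opening and the grip force at its end, in the units of the state.
- observe(): the state, without advancing time (a new reading comes with each control period).
- snapshot(name): name is "scene" or "top" or "wrist"; returns the picture (480x640x3 uint8, red, green, blue); there is no depth.
- camera_info(name): a dict with "intrinsics" (3x3 intrinsics, pixels), "T" (4x4, takes a point from camera to world coordinates). Camera axes: x right, y up, looking along -z (the intrinsics and any distortion apply to the point x, -y, -z); pixel columns grow to the right and rows downward; lengths in m; the calibration is good to about 2 mm. The wrist camera is an equidistant fisheye: a pixel r from the principal point sees the ray r / f radians off the axis. A picture is of the moment at which its call begins: read the wrist's pose just before it. camera_info takes no time and is no camera call; for the wrist camera it gives the pose at the moment of the call.
- job_done(): hands the job in; it is judged then, once.
Trained networks look in the newest picture that a camera, given by its name, has taken for a name from the list of things; names that differ only in an ending like _2 or _b are one class to them, and where a whole thing is asked for, a point or a joint stands for the part that bears it (a point fixed in the world has none). Each returns a list of dicts, best first, with "conf" (0 to 1); they miss things now and then, are a little off and sometimes report something else, mostly with a low value. They report only what shows in the picture. A call takes as long as a camera call.
- spot_in(thing, camera): "box" ([left, top, right, bottom] in pixels, round what is visible of it).
- outline_of(thing, camera): "pixels" (480x640 bool, what is visible of it) and "box" ([left, top, right, bottom] in pixels, round what is visible of it).
- tip_of(thing, camera): "centre" ([row, column] in pixels: a listed point, or the origin of a listed thing).
The state is a dict: "t": time; "joints": joint angles; "qvel": joint speeds; "joint_torque": joint torques, N m; "ee_pos": TCP position; "tcp_rot": TCP orientation; "wrist_force": force on the tool from outside, world axes, zero at the start; "ft_torque": the same for the moment, N m; "width": finger opening in m; "grasp_force": force on a finger pad.
Only numpy, scipy, OpenCV 4.12 (cv2) and the standard library are available. Lean on these libraries where they do the work, as an engineer would, in place of code of your own. Each camera call takes 0.05 s, during which the arm holds its last target. There are 200 camera calls.

## Working session

There is one attempt and no reset: what is moved stays moved. The work goes in short steps, Python scripts to look and compute and a tool call to move; the robot and the scene stay as the last step left them, time stands still between calls to the robot, and variables do not carry over. Pictures are saved under pics/ and viewed, at most 10 in all, crops included, and the job is handed in when it is done.

Besides the shell and the picture viewer there is one more tool, called after ">>>" in YAML: its name, and indented under it one key for each argument. send_rows: Moves the arm, as the interface text tells. Shifts and turns lie within -1 to 1; 1 stands for 0.2 m of shift or 45 degrees of turn. Its arguments: {"type":"object","properties":{"commands":{"type":"array","items":{"type":"array","items":{"type":"number"}}},"hand":{"type":"number"},"force":{"type":"number"}},"required":["commands"]}

```bash
mkdir -p pics
cat > h.py <<'E'
from plant import *
import numpy as np, cv2
from scipy.spatial.transform import Rotation as R
def ray(name,row,col,info=None):
    i=info or camera_info(name);K=np.array(i["intrinsics"]);T=np.array(i["T"])
    a=(col-K[0,2])/K[0,0];b=(row-K[1,2])/K[1,1]
    if name=="wrist":
        r=np.hypot(a,b);s=np.sin(r)/r if r>1e-9 else 1
        d=np.array([a*s,-b*s,-np.cos(r)])
    else: d=np.array([a,-b,-1.])
    return T[:3,3],T[:3,:3]@d
def at_z(name,row,col,z,info=None):
    o,d=ray(name,row,col,info);return o+d*(z-o[2])/d[2]
E
python3 - <<'E'
from h import *
for n in ("top","scene"):
    im=snapshot(n);cv2.imwrite(f"pics/{n}0.png",im[:,:,::-1])
    for th,z in (("battery_hatch_press",.062),("battery_hatch_hinge",.057),("battery_module",0),("fuse_module",0)):
        for r in tip_of(th,n)[:2]: print(n,th,r["conf"],r["centre"],at_z(n,*r["centre"],z).round(4))
s=observe();print(s)
E
```

```text
top battery_hatch_press 0.77 [272.9, 219.5] [0.5051 0.2121 0.062 ]
top battery_hatch_hinge 0.96 [236.6, 220.2] [0.5777 0.2145 0.057 ]
top battery_module 0.91 [249.0, 227.2] [0.5556 0.2107 0.    ]
top fuse_module 0.56 [224.0, 393.6] [ 0.6157 -0.1398  0.    ]
top fuse_module 0.25 [275.0, 221.6] [0.5006 0.2205 0.    ]
scene battery_hatch_press 0.97 [153.0, 350.9] [0.4998 0.2087 0.062 ]
scene battery_hatch_hinge 0.79 [173.9, 379.1] [0.5856 0.2043 0.057 ]
scene battery_module 0.89 [173.7, 363.7] [0.5362 0.2172 0.    ]
scene fuse_module 0.73 [297.9, 296.1] [ 0.6169 -0.1392  0.    ]
{'t': 0.5, 'joints': array([-1.19097325e+00,  4.23220538e-01,  1.62996251e+00, -8.74369789e-06,
        1.08858681e+00, -1.90185602e-02]), 'qvel': array([-8.14429175e-04, -6.14170855e-05, -1.41085921e-03, -9.03072849e-04,
       -1.20789222e-03,  5.85954529e-04]), 'joint_torque': array([ 6.98356815e-01, -5.53834784e+01, -2.88480055e+01,  5.50297892e-02,
        3.27323294e-03,  7.27333713e-06]), 'ee_pos': array([ 0.2427084 , -0.57588514,  0.23121914]), 'tcp_rot': array([-3.07916016e+00, -6.22326706e-01,  6.19106181e-05]), 'wrist_force': array([ 0.16259039, -0.51869929,  0.42650774]), 'ft_torque': array([ 0.05640213, -0.02257576, -0.03986339]), 'grasp_force': 0.0, 'width': 0.08543311999073996}
```

View pics/top0.png

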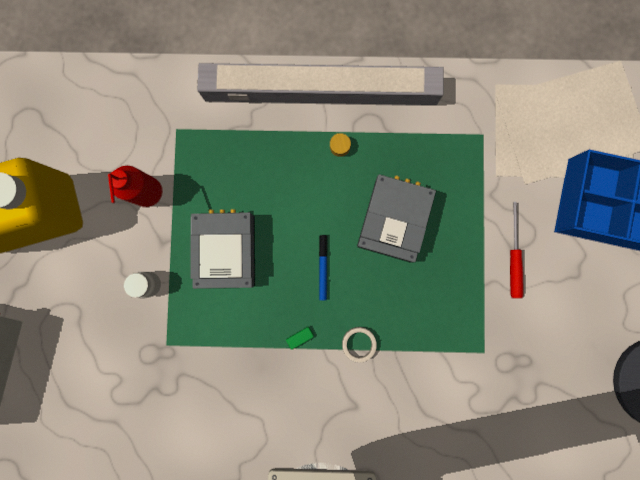

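View pics/scene0.png

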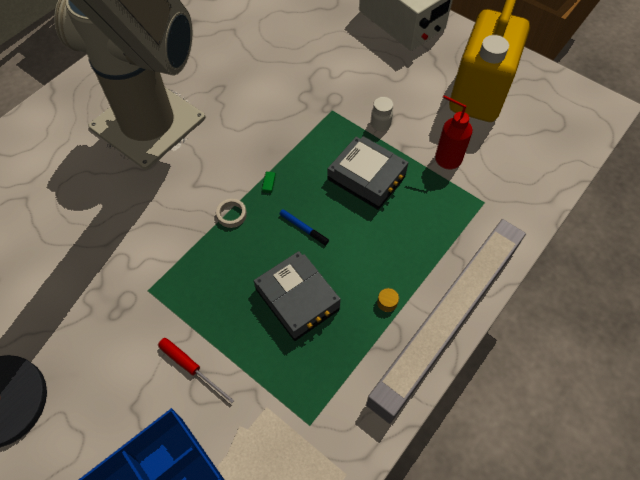

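The top picture shows the battery module on the left, with its hatch at cols 200–242, rows 234–278 and ribs near (row 271, col 220). The fuse module is on the right, around (220, 397). The scene view agrees, so the press point is about (0.503, 0.211) and the yaw is near 0.

Run:
```python
from h import *
s=observe();M=R.from_rotvec(s["tcp_rot"]).as_matrix();print(M.round(3))
d=np.array([.47,.211,.23])-s["ee_pos"];print("tool shift units",(M.T@d/.2).round(3))
# yaw of battery module from hatch outline
snapshot("top");m=outline_of("battery_hatch_press","top")
for n in ("battery_hatch_press","battery_module","fuse_module"):
    for m in outline_of(n,"top")[:1]:
        ys,xs=np.nonzero(m["pixels"]);P=np.array([at_z("top",y,x,.062)[:2] for y,x in zip(ys,xs)])
        print(n,m["conf"],cv2.minAreaRect(P.astype(np.float32)))
im=snapshot("top");h=(im.min(2)>190).astype(np.uint8);h[:225]=0;h[285:]=0;h[:,:190]=0;h[:,260:]=0
ys,xs=np.nonzero(h);P=np.array([at_z("top",y,x,.062)[:2] for y,x in zip(ys,xs)]);print("white",cv2.minAreaRect(P.astype(np.float32)))
```

```text
[[ 0.922  0.388 -0.   ]
 [ 0.388 -0.922  0.   ]
 [-0.    -0.    -1.   ]]
tool shift units [ 2.575 -3.184  0.007]
battery_hatch_press 0.97 ((0.5384095907211304, 0.21050846576690674), (0.08767535537481308, 0.08414873480796814), 1.9732474088668823)Traceback (most recent call last):
  File "<stdin>", line 8, in <module>
  File "h.py", line 13, in at_z
    o,d=ray(name,row,col,info);return o+d*(z-o[2])/d[2]
        ~~~^^^^^^^^^^^^^^^^^^^
  File "h.py", line 5, in ray
    i=info or camera_info(name);K=np.array(i["intrinsics"]);T=np.array(i["T"])
              ~~~~~~~~~~~^^^^^^
ValueError: time passes only in moves, steps and waits
```

>>> send_rows:
  commands:
    - [0.1, -0.12, 0, 0]
    - [0.2, -0.24, 0, 0]
    - [0.3, -0.36, 0, 0]
    - [0.4, -0.48, 0, 0]
    - [0.5, -0.6, 0, 0]
    - [0.6, -0.72, 0, 0]
    - [0.65, -0.8, 0, 0]
    - [0.65, -0.8, 0, 0]
    - [0.65, -0.8, 0, 0]
    - [0.65, -0.8, 0, 0]
  hand: -1
  force: 40

```text
t: 1.53
ee_pos: [0.3008, -0.3789, 0.2317]
tcp_rot: [3.078, 0.623, 0.001]
wrist_force: [0.1, -0.3, 0.2]
width: 0.0002
grasp_force: 0.0
```

>>> send_rows:
  commands:
    - [0.1, -0.12, 0, 0]
    - [0.2, -0.24, 0, 0]
    - [0.3, -0.36, 0, 0]
    - [0.4, -0.48, 0, 0]
    - [0.5, -0.6, 0, 0]
    - [0.6, -0.72, 0, 0]
    - [0.65, -0.8, 0, 0]
    - [0.65, -0.8, 0, 0]
    - [0.65, -0.8, 0, 0]
    - [0.65, -0.8, 0, 0]

```text
t: 2.37
ee_pos: [0.3586, -0.1812, 0.2315]
tcp_rot: [3.079, 0.622, 0.001]
wrist_force: [-0.3, -0.1, -0.4]
width: -0.0002
grasp_force: 0.0
```

>>> send_rows:
  commands:
    - [0.1, -0.12, 0, 0]
    - [0.2, -0.24, 0, 0]
    - [0.3, -0.36, 0, 0]
    - [0.4, -0.48, 0, 0]
    - [0.5, -0.6, 0, 0]
    - [0.6, -0.72, 0, 0]
    - [0.65, -0.8, 0, 0]
    - [0.65, -0.8, 0, 0]
    - [0.65, -0.8, 0, 0]
    - [0.65, -0.8, 0, 0]

```text
t: 3.2
ee_pos: [0.4159, 0.0167, 0.2312]
tcp_rot: [3.079, 0.621, -0.001]
wrist_force: [-0.4, -0.3, -0.3]
width: -0.0
grasp_force: 0.0
```

>>> send_rows:
  commands:
    - [0.1, -0.12, 0, 0.1]
    - [0.2, -0.24, 0, 0.2]
    - [0.3, -0.36, 0, 0.3]
    - [0.4, -0.48, 0, 0.4]
    - [0.5, -0.6, 0, 0.46]
    - [0.6, -0.72, 0, 0.46]
    - [0.63, -0.78, 0, 0.46]
    - [0.63, -0.78, 0, 0.46]
    - [0.63, -0.78, 0, 0.46]
    - [0.63, -0.78, 0, 0.46]

```text
t: 4.03
ee_pos: [0.4708, 0.2088, 0.231]
tcp_rot: [3.14, 0.057, -0.002]
wrist_force: [0.0, 0.2, 0.1]
width: -0.0001
grasp_force: 0.0
```

Run:
```python
from h import *
i=camera_info("wrist");s=observe();im=snapshot("wrist");cv2.imwrite("pics/w1.png",im[:,:,::-1])
M=R.from_rotvec(s["tcp_rot"]).as_matrix()
for th,z in (("battery_hatch_press",.062),("battery_hatch_hinge",.057)):
    for r in tip_of(th,"wrist")[:2]:
        p=at_z("wrist",*r["centre"],z,i);print(th,r["conf"],r["centre"],p.round(4),"tool units",(M.T@(p-s["ee_pos"])/.2).round(3))
for m in outline_of("battery_hatch_press","wrist")[:1]:
    ys,xs=np.nonzero(m["pixels"]);P=np.array([at_z("wrist",y,x,.062,i)[:2] for y,x in zip(ys,xs)]);print(cv2.minAreaRect(P.astype(np.float32)))
print(s["ee_pos"],observe()["t"])
```

```text
battery_hatch_press 0.82 [173.4, 321.8] [0.5064 0.2109 0.062 ] tool units [ 0.179 -0.005  0.845]
battery_hatch_hinge 0.76 [84.5, 323.9] [0.5817 0.2119 0.057 ] tool units [0.555 0.004 0.87 ]
((0.5383279323577881, 0.20992949604988098), (0.0854458212852478, 0.08430267125368118), 2.247163772583008)
[0.47081092 0.20876954 0.23103263] 4.2333
```

View pics/w1.png

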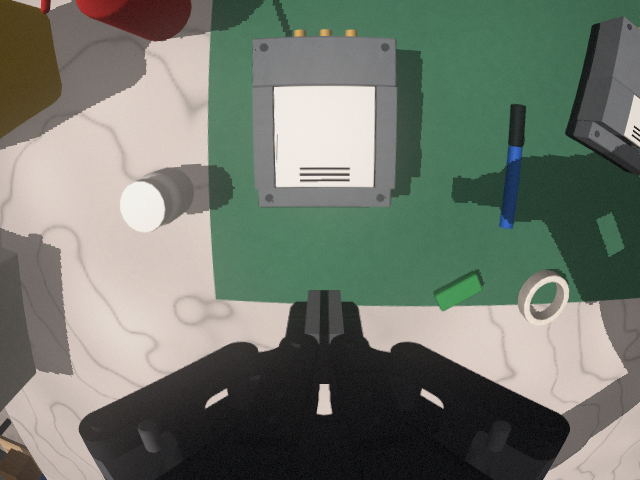

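The wrist view shows the hatch (cols 274–376, rows 86–187) with its ribs at (174, 324). That puts the press point at about (0.507, 0.210), consistent with both fixed cameras. Next I'll move above it, aiming slightly further back so the 22 mm pads clear the front case edge, and descend.

>>> send_rows:
  commands:
    - [0.1, 0, 0, 0]
    - [0.2, 0, 0.05, 0]
    - [0.2, 0, 0.2, 0]
    - [0.2, 0, 0.35, 0]
    - [0.2, 0, 0.5, 0]
    - [0.2, 0, 0.62, 0]
    - [0.2, 0, 0.7, 0]
    - [0.2, 0, 0.75, 0]
    - [0.2, 0, 0.75, 0]
    - [0.2, 0, 0.75, 0]

```text
t: 5.07
ee_pos: [0.5114, 0.2118, 0.0815]
tcp_rot: [3.141, 0.058, -0.0]
wrist_force: [0.5, 0.0, 0.4]
width: 0.0001
grasp_force: 0.0
```

Run:
```python
from h import *
im=snapshot("wrist");cv2.imwrite("pics/w2.png",im[:,:,::-1]);s=observe();print(s["ee_pos"],s["wrist_force"])
```

```text
[0.5119255  0.21206555 0.08222731] [-1.18282893  0.09299268  0.39215051]
```

View pics/w2.png

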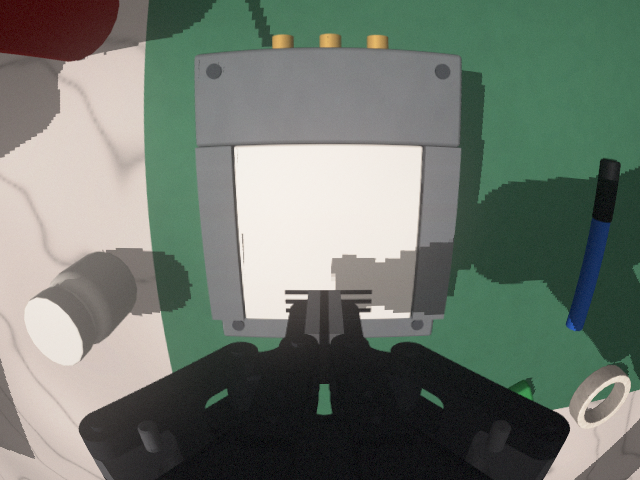

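The fingertips are centred over the ribs (row 300, cols 285–372), about 20 mm above the hatch. Now a slow press.

>>> send_rows:
  commands:
    - [0, 0, 0.04, 0]
    - [0, 0, 0.08, 0]
    - [0, 0, 0.09, 0]
    - [0, 0, 0.098, 0]
    - [0, 0, 0.104, 0]
    - [0, 0, 0.11, 0]
    - [0, 0, 0.115, 0]
    - [0, 0, 0.12, 0]
    - [0, 0, 0.125, 0]
    - [0, 0, 0.13, 0]

```text
t: 5.95
ee_pos: [0.5108, 0.212, 0.0557]
tcp_rot: [3.141, 0.059, -0.001]
wrist_force: [-3.7, -0.8, 6.2]
width: 0.0003
grasp_force: 3.2
```

Contact is made, with about 6 N at 6 mm down. I'll continue to the stop.

>>> send_rows:
  commands:
    - [0, 0, 0.003, 0]
    - [0, 0, 0.006, 0]
    - [0, 0, 0.009, 0]
    - [0, 0, 0.012, 0]
    - [0, 0, 0.015, 0]
    - [0, 0, 0.018, 0]
    - [0, 0, 0.02, 0]
    - [0, 0, 0.02, 0]
    - [0, 0, 0.02, 0]
    - [0, 0, 0.02, 0]

```text
t: 6.78
ee_pos: [0.5109, 0.2121, 0.0542]
tcp_rot: [-3.141, -0.059, 0.0]
wrist_force: [-11.6, -2.5, 33.3]
width: -0.0001
grasp_force: 17.4
```

The force jumped to 33 N at about 8 mm down, which is the stop. Releasing up, then back.

>>> send_rows:
  commands:
    - [0, 0, -0.1, 0]
    - [-0.08, 0, -0.25, 0]
    - [-0.25, 0, -0.4, 0]
    - [-0.42, 0, -0.55, 0]
    - [-0.55, 0, -0.65, 0]
    - [-0.6, 0, -0.7, 0]
    - [-0.6, 0, -0.7, 0]
    - [-0.6, 0, -0.7, 0]
    - [-0.6, 0, -0.7, 0]
    - [-0.6, 0, -0.7, 0]

```text
t: 7.62
ee_pos: [0.392, 0.2075, 0.1905]
tcp_rot: [3.141, 0.058, -0.001]
wrist_force: [0.6, 0.3, 0.5]
width: 0.0001
grasp_force: 0.0
```

>>> send_rows:
  commands:
    - [0, 0, 0, 0]
    - [0, 0, 0, 0]
    - [0, 0, 0, 0]
    - [0, 0, 0, 0]
    - [0, 0, 0, 0]
    - [0, 0, 0, 0]
    - [0, 0, 0, 0]
    - [0, 0, 0, 0]
    - [0, 0, 0, 0]
    - [0, 0, 0, 0]

```text
t: 8.45
ee_pos: [0.3913, 0.2076, 0.1914]
tcp_rot: [-3.141, -0.059, -0.0]
wrist_force: [-0.5, -0.4, 0.3]
width: -0.0
grasp_force: 0.0
```

Run:
```python
from h import *
im=snapshot("wrist");cv2.imwrite("pics/w3.png",im[:,:,::-1]);s=observe();print(s["t"],s["ee_pos"],s["wrist_force"])
```

```text
8.5 [0.39131007 0.20755292 0.19137341] [1.08138015 0.44292016 0.25396872]
```

View pics/w3.png

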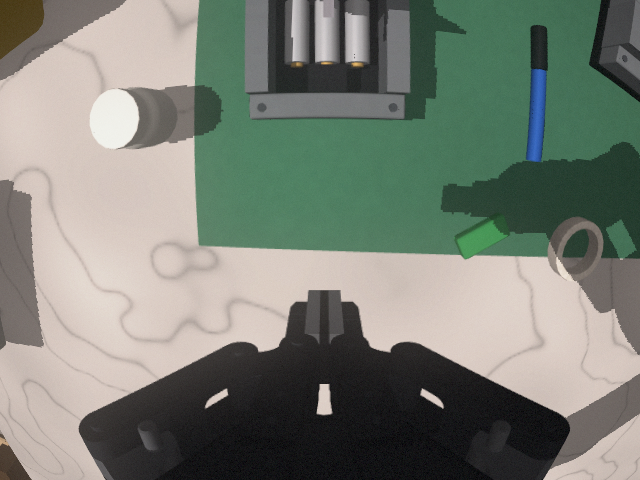

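The hatch has popped open: the batteries show at (30, 327) and nothing else has moved. I'll hold clear for well over two seconds, then check the scene view.

>>> send_rows:
  commands:
    - [0, 0, 0, 0]
    - [0, 0, 0, 0]
    - [0, 0, 0, 0]
    - [0, 0, 0, 0]
    - [0, 0, 0, 0]
    - [0, 0, 0, 0]
    - [0, 0, 0, 0]
    - [0, 0, 0, 0]
    - [0, 0, 0, 0]
    - [0, 0, 0, 0]

```text
t: 9.33
ee_pos: [0.3913, 0.2075, 0.1913]
tcp_rot: [3.141, 0.059, 0.0]
wrist_force: [0.8, -1.2, 0.2]
width: 0.0001
grasp_force: 0.0
```

>>> send_rows:
  commands:
    - [0, 0, 0, 0]
    - [0, 0, 0, 0]
    - [0, 0, 0, 0]
    - [0, 0, 0, 0]
    - [0, 0, 0, 0]
    - [0, 0, 0, 0]
    - [0, 0, 0, 0]
    - [0, 0, 0, 0]
    - [0, 0, 0, 0]
    - [0, 0, 0, 0]

```text
t: 10.17
ee_pos: [0.3913, 0.2075, 0.1913]
tcp_rot: [-3.141, -0.059, 0.0]
wrist_force: [-0.2, -0.7, 0.2]
width: -0.0
grasp_force: 0.0
```

>>> send_rows:
  commands:
    - [0, 0, 0, 0]
    - [0, 0, 0, 0]
    - [0, 0, 0, 0]
    - [0, 0, 0, 0]
    - [0, 0, 0, 0]
    - [0, 0, 0, 0]
    - [0, 0, 0, 0]
    - [0, 0, 0, 0]
    - [0, 0, 0, 0]
    - [0, 0, 0, 0]

```text
t: 11.0
ee_pos: [0.3913, 0.2075, 0.1913]
tcp_rot: [-3.141, -0.059, 0.0]
wrist_force: [-0.1, -0.3, 0.5]
width: 0.0001
grasp_force: 0.0
```

Run:
```python
from h import *
im=snapshot("scene");cv2.imwrite("pics/s2.png",im[:,:,::-1]);print(observe()["t"])
```

```text
11.05
```

View pics/s2.png

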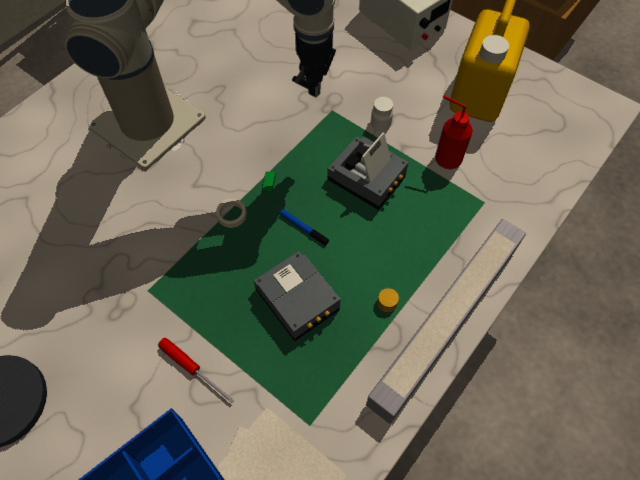

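The hatch stands open at (150, 377), the fuse door at (278, 288) is shut, and everything else is where it was. One more second of waiting, then I'll hand in.

>>> send_rows:
  commands:
    - [0, 0, 0, 0]
    - [0, 0, 0, 0]
    - [0, 0, 0, 0]
    - [0, 0, 0, 0]
    - [0, 0, 0, 0]
    - [0, 0, 0, 0]
    - [0, 0, 0, 0]
    - [0, 0, 0, 0]
    - [0, 0, 0, 0]
    - [0, 0, 0, 0]

```text
t: 11.88
ee_pos: [0.3913, 0.2075, 0.1913]
tcp_rot: [-3.141, -0.059, -0.0]
wrist_force: [0.3, -0.2, 1.5]
width: 0.0003
grasp_force: 0.0
```

```bash
python3 -c "
from plant import *
print(job_done())"
```

```text
the job is handed in; nothing more can be done
None
```

I pressed the battery hatch down to its stop and let go; it popped open and stayed open for over three seconds with the arm clear, the fuse door and loose items looked undisturbed in the last picture, and the job is handed in (no verdict came back).

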